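# Bring the pepper mill round on the lazy susan and set it out with the salt

### The job

The pepper mill is round towards the back of the lazy susan, where the shelf is in the way: push the lazy susan round by its scalloped edge until the mill is at rest in the middle of the open front, directly in front of the turntable's centre. Then lift the mill off and set it down, without dropping it, upright on the small serving tray next to the salt shaker, and let go. Do not touch the other things on the lazy susan, and leave everything else standing where it is.

Things in the scene. Friction and masses are not known exactly. Their poses are not given: they have to be found in the camera images.
- riser: Fixed counter shelf, wooden board on steel legs, over the back half of the lazy susan. Origin on the worktop on the lazy susan's axis; its -x axis points out of the open front (towards the robot), z up. Board: x +34 to +122 mm, y -175 to +175 mm here, 242 to 260 mm above the worktop; legs at its corners; fixed kitchen things on it up to 395 mm high. Nothing is above x < +34 mm.
- susan_middle (a point): Centre of the lazy susan's cork floor, 29 mm above the worktop; this frame turns with it (z up, on the axis). Round wooden board, radius 118 mm, lip 6 mm above the floor. At the start the mill stands on this frame's -x axis, 56 mm out; three other things stand 56 mm out too, every 90 degrees: a spice jar on each side of the mill, the soy sauce opposite.
- lazy_susan (a joint): Turn of the lazy susan since the start, rad, anticlockwise seen from above; no end stops; it stays where it is left (bearing friction about 0.09 N m). Scalloped edge: eight lobes, upright cylinders of 22 mm radius centred 122 mm from the axis, reaching out to 144 mm, 11 to 29 mm above the worktop; one on the +x axis of point susan_middle, then every 45 degrees.
- mill_mid (a point): Centre of the pepper mill, half-way up (76 mm above its foot); dark turned wood, 53 mm diameter, 152 mm tall, about 0.16 kg, z along it. Grip it by the  to the fingers this tapers slightly, from 53 mm at the foot to 45 mm at 100 mm up; above it a ball-shaped head that slips out of a grip, 46 mm wide, and a small metal knob. It stands loose on the lazy susan.
- serving_tray: Loose dark wooden serving tray, 208 mm (x) by 148 mm (y), 0.8 kg; origin at the centre of its underside, z up. Flat floor 6 mm above the worktop, inside measure 192 by 132 mm, edge 16 mm high, brass handles 34 mm high at its two x ends. The salt stands in the half with positive x; the half with negative x is free for the mill.
- salt_mid (a point): Centre of the glass salt shaker with grey cap, half-way up (45 mm above its foot), 44 mm diameter, 90 mm tall; stands loose on the serving tray.
- soy_sauce: Dark soy sauce bottle, 60 mm diameter, 201 mm tall, origin at its foot; stands loose on the lazy susan.
- sugar_tin: Red tin with white lid, 72 mm diameter, 94 mm tall, origin at its foot; loose bystander on the left.
- spice_a: Spice jar with red lid and dark label, 45 mm diameter, 106 mm tall, origin at its foot; stands loose on the lazy susan.
- spice_b: Spice jar with red lid and green label, 45 mm diameter, 106 mm tall, origin at its foot; stands loose on the lazy susan.
- olive_oil: Olive oil bottle, 63 mm diameter, 264 mm tall, origin at its foot; loose bystander at the back right.
- vinegar: Vinegar bottle with green cap, 60 mm diameter, 245 mm tall, origin at its foot; loose bystander at the back right.

How it is judged:
By the outcome, as a careful person would: the job done as asked, in the order asked, and still so for the second after the job is handed in, with the robot touching nothing.
It also fails if it takes over 72 s, if anything falls off the work surface, if the arm or the gripper's body presses on something with over 40 N, if the wrist force passes 120 N, or if a joint passes its speed limit or range.

### The arm

A 7-joint arm with a two-finger parallel gripper is mounted at the origin on the work surface; the furniture and walls round the work are solid. World frame = base frame: x ahead of the robot, y to its left, z up, the work surface at z = 0. Lengths are in m, angles in rad, forces in N, time in s.
With the tool pointing down it reaches from about 0.4 to 0.85 m from the base axis. Payload 6.9 kg.
Tool frame: the origin (TCP) lies midway between the tips of the shut fingers; the grasp point (between the pads) lies behind it (ctrl.pinch_z is the z of the grasp point in the tool frame, in m); z points along the fingers, y is the line along which they close (so a half turn about z gives the same grasp; the last joint's range is limited). The gripper opens to 85 mm and grips with 20 to 120 N. Pads are 22 mm wide; open, the fingers measure 114 mm over their backs; the gripper's body (76 mm by 85 mm) begins 54 mm behind the grasp point. The pads swing forward as they close: fully open they stand 13 mm farther back than shut.
Start: joints at [-1.115, 0.507, -0.238, 1.5, 0.126, 1.149, -0.155], TCP at [0.214, 0.587, 0.231] pointing down, gripper open.
Joint ranges: [-3.08, 3.08], [-0.24, 2.05], [-1.43, 1.35], [0, 2.5], [-1.52, 4.66], [0.17, 1.96], [-2.89, 2.89]. Speed limits (rad/s): [2.39, 2.39, 3.14, 3.14, 3.14, 3.14, 3.14].

### API

Orientations are given as a unit quaternion [w, x, y, z].
In Python, from station import ctrl, get_state, vision, ticket, models gives the robot as it stands. Calls block until the motion is done:
- ctrl.movep(position, orientation): joint-space move of the TCP to a pose.
- ctrl.movel(position, frame=None, max_speed=0.15): straight line of the TCP; frame=None keeps the orientation; max_speed is the mean speed in m/s.
- ctrl.set_joints(angles): joint-space move.
- ctrl.ungrasp() and ctrl.close_gripper(force=None): open the fingers fully, or close them until they stop; force is the grip in N (None keeps the last).
- ctrl.pause(seconds).
- ctrl.ik(position, orientation): joint angles nearest the present ones, or None.
- get_state(): the state.
- vision.grab_frame(name): name is "scene" or "side" or "wrist"; returns (picture, depth): 420x560x3 uint8, blue, green, red; 420x560 float32, m along the optical axis (not along the pixel's ray), 0 where there is no reading.
- vision.camera_info(name): a dict with "mtx" (3x3 intrinsics, pixels), "R" (3x3) and "t" (3): a world point X has camera coordinates R X + t; the wrist camera has in their place "hand_eye" (4x4, takes a point from camera to tool coordinates, whose origin is the TCP and whose axes are the flange's). Camera axes: x right, y down, z forward; pixel columns grow to the right and rows downward; lengths in m; the calibration is good to about 2 mm. A picture is of the moment at which its call begins: read the wrist's pose just before it. camera_info takes no time and is no camera call.
A pose or a line that the arm cannot do raises ctrl.Unreachable and nothing moves.
- ticket.close_job(): hands the job in; it is judged then, once.
Trained networks look in the newest picture that a camera, given by its name, has taken for a name from the list of things; names that differ only in an ending like _2 or _b are one class to them, and where a whole thing is asked for, a point or a joint stands for the part that bears it (a point fixed in the world has none). Each returns a list of dicts, best first, with "p" (0 to 1); they miss things now and then, are a little off and sometimes report something else, mostly with a low value. They report only what shows in the picture. A call takes as long as a camera call.
- models.recognise(camera, target): "point" ([column, row] in pixels, amid what is visible of it).
- models.masks_of(camera, target): "mask" (420x560 bool, what is visible of it) and "point" ([column, row] in pixels, amid what is visible of it).
The state is a dict: "time": time; "qpos": joint angles; "qd": joint speeds; "tau": joint torques, N m; "tcp_pos": TCP position; "eef_rot": TCP orientation; "contact_force": force on the tool from outside, world axes, zero at the start; "wrist_torque": the same for the moment, N m; "width": finger opening in m; "gripper_force": force on a finger pad.
Only numpy, scipy, OpenCV 4.12 (cv2) and the standard library are available. Lean on these libraries where they do the work, as an engineer would, in place of code of your own. Each camera call takes 0.05 s, during which the arm holds its last target. There are 200 camera calls.

## Working session

There is one attempt and no reset: what is moved stays moved. The work goes in short steps, each a Python script; the robot and the scene stay as the last script left them, time stands still between calls to the robot, and variables do not carry over. Pictures are saved under pics/ and viewed, at most 10 in all, crops included, and the job is handed in when it is done.

```bash
mkdir -p pics; ls; cat > h.py <<'E'
import numpy as np, cv2
from station import ctrl, get_state, vision, ticket, models
def cam(n):
    c=vision.camera_info(n); return np.array(c["mtx"]),np.array(c["R"]),np.array(c["t"]).ravel()
def cloud(n,d):
    K,R,t=cam(n); v,u=np.mgrid[:d.shape[0],:d.shape[1]]
    X=np.stack([(u-K[0,2])/K[0,0]*d,(v-K[1,2])/K[1,1]*d,d],-1)
    return (X-t)@R   # R^T (X-t)
def proj(n,P):
    K,R,t=cam(n); q=(R@np.asarray(P,float)+t); q=K@q; return q[:2]/q[2]
E
python3 - <<'E'
from h import *
for n in("scene","side"):
    im,d=vision.grab_frame(n); cv2.imwrite(f"pics/{n}0.png",im); W=cloud(n,d)
    K,R,t=cam(n); print(n,"campos",(-R.T@t).round(3))
    for k in ["riser","lazy_susan","mill_mid","serving_tray","salt_mid","soy_sauce","sugar_tin","spice_a","olive_oil","vinegar"]:
        for r in models.masks_of(n,k)[:2]:
            m=r["mask"]&(d>0); p=W[m]
            if len(p)<5: continue
            print(k,round(r["p"],2),np.round(r["point"]),m.sum(),"med",np.median(p,0).round(3),"lo",np.percentile(p,3,0).round(3),"hi",np.percentile(p,97,0).round(3))
print(get_state()["time"],ctrl.pinch_z,get_state()["eef_rot"])
E
```

```text
pics
scene campos [ 0.077 -0.443  1.016]
riser 0.61 [296. 132.] 5601 med [0.647 0.126 0.304] lo [ 0.618 -0.013  0.014] hi [0.714 0.311 0.39 ]
lazy_susan 0.73 [296. 130.] 5403 med [0.646 0.127 0.306] lo [ 0.618 -0.012  0.069] hi [0.7   0.307 0.39 ]
lazy_susan 0.69 [268. 218.] 2847 med [0.553 0.115 0.028] lo [0.47  0.036 0.002] hi [0.706 0.267 0.036]
mill_mid 0.88 [287. 176.] 452 med [0.64  0.133 0.129] lo [0.629 0.123 0.038] hi [0.66  0.158 0.174]
serving_tray 0.86 [356. 322.] 4334 med [ 0.501 -0.291  0.006] lo [ 0.409 -0.354  0.002] hi [ 0.611 -0.211  0.03 ]
salt_mid 0.81 [370. 304.] 349 med [ 0.547 -0.275  0.064] lo [ 0.539 -0.29   0.013] hi [ 0.566 -0.256  0.095]
salt_mid 0.63 [288. 176.] 439 med [0.64  0.133 0.128] lo [0.629 0.123 0.04 ] hi [0.662 0.157 0.172]
soy_sauce 0.87 [250. 189.] 926 med [0.528 0.16  0.137] lo [0.51  0.145 0.039] hi [0.557 0.188 0.23 ]
sugar_tin 0.8 [193. 164.] 609 med [0.51  0.419 0.081] lo [0.483 0.404 0.012] hi [0.544 0.463 0.095]
spice_a 0.92 [276. 202.] 513 med [0.567 0.094 0.1  ] lo [0.554 0.083 0.028] hi [0.594 0.132 0.137]
spice_a 0.64 [263. 174.] 2
[... 960 characters left out ...]
uce 0.77 [270. 235.] 892 med [0.531 0.191 0.135] lo [0.509 0.168 0.044] hi [0.559 0.204 0.229]
soy_sauce 0.42 [291. 133.] 563 med [ 0.655 -0.286  0.143] lo [ 0.639 -0.311  0.015] hi [ 0.683 -0.271  0.245]
sugar_tin 0.68 [237. 325.] 974 med [0.508 0.454 0.089] lo [0.481 0.411 0.008] hi [0.544 0.475 0.095]
spice_a 0.6 [243. 243.] 458 med [0.601 0.228 0.107] lo [0.585 0.197 0.043] hi [0.625 0.236 0.137]
olive_oil 0.94 [273. 149.] 1079 med [ 0.664 -0.193  0.146] lo [ 0.638 -0.273  0.008] hi [ 0.699 -0.177  0.263]
vinegar 0.92 [292. 134.] 558 med [ 0.655 -0.286  0.145] lo [ 0.639 -0.306  0.015] hi [ 0.68  -0.271  0.245]
1.1 -0.0187 [-3.45086581e-06  1.74004635e-01  9.84744833e-01 -1.66196761e-05]
```

View pics/scene0.png

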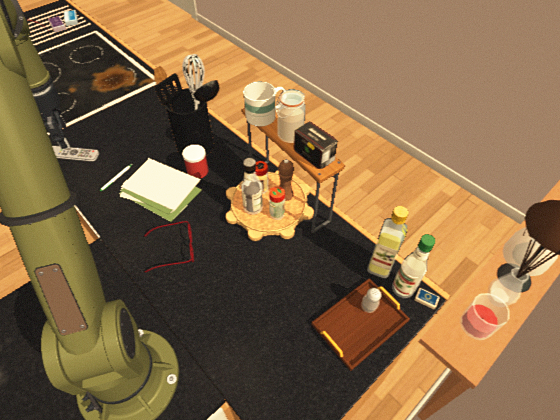

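View pics/side0.png

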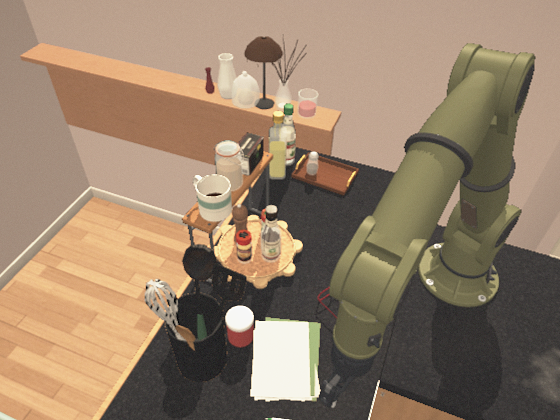

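```bash
cat >> h.py <<'E'
from scipy.optimize import least_squares
def circ(p,r,c0):
    return least_squares(lambda c:np.hypot(p[:,0]-c[0],p[:,1]-c[1])-r,c0,loss="soft_l1",f_scale=.002).x
def both(names=("scene","side")):
    o={}
    for n in names:
        im,d=vision.grab_frame(n); o[n]=(im,d,cloud(n,d))
    return o
E
python3 - <<'E'
from h import *
o=both()
P=np.concatenate([v[2].reshape(-1,3) for v in o.values()]); P=P[np.isfinite(P).all(1)]
np.save("P0.npy",P)
def near(c,r,z0,z1): return P[(np.hypot(P[:,0]-c[0],P[:,1]-c[1])<r)&(P[:,2]>z0)&(P[:,2]<z1)]
for k,c,r,z0,z1 in [("soy",(.536,.176),.030,.05,.12),("spA",(.576,.108),.0225,.05,.115),("spB",(.607,.213),.0225,.05,.115),("mill",(.65,.147),.0245,.06,.12),("salt",(.553,-.268),.022,.03,.07),("sugar",(.512,.44),.036,.02,.08)]:
    p=near(c,r+.008,z0,z1); print(k,len(p),circ(p,r,c).round(4))
b=P[(abs(P[:,2]-.26)<.004)&(P[:,0]>.55)&(P[:,0]<.8)&(P[:,1]>-.06)&(P[:,1]<.4)]
print("board",len(b),cv2.minAreaRect((b[:,:2]*1000).astype(np.float32)))
f=P[(P[:,2]>.243)&(P[:,2]<.257)&(P[:,0]>.55)&(P[:,0]<.66)&(P[:,1]>.0)&(P[:,1]<.33)]
print("front",len(f),np.polyfit(f[:,1],f[:,0],1),f[:,1].min(),f[:,1].max())
a=np.array([.592,.1605]); 
e=P[(abs(P[:,2]-.029)<.004)]; rr=np.hypot(*(e[:,:2]-a).T); e=e[(rr>.12)&(rr<.15)]
def res(q):
    th=q[2]+np.arange(8)*np.pi/4; C=q[:2]+.122*np.c_[np.cos(th),np.sin(th)]
    d=np.linalg.norm(e[:,None,:2]-C,axis=2).min(1); return np.maximum(d-.022,0)
# phase: lobes density
ang=np.arctan2(*(e[:,:2]-a).T[::-1]); R=np.hypot(*(e[:,:2]-a).T)
m=R>.137; print("lobe phase deg mod45",np.rad2deg(np.angle(np.exp(8j*ang[m]).mean())/8),m.sum(),abs(np.exp(8j*ang[m]).mean()))
t=P[(P[:,2]>.012)&(P[:,2]<.02)&(P[:,0]>.38)&(P[:,0]<.63)&(P[:,1]>-.37)&(P[:,1]<-.18)]
print("tray",len(t),cv2.minAreaRect((t[:,:2]*1000).astype(np.float32)))
E
```

```text
soy 609 [0.5399 0.1745]
spA 240 [0.5765 0.1063]
spB 331 [0.6073 0.214 ]
mill 236 [0.6568 0.1473]
salt 264 [ 0.5623 -0.2718]
sugar 569 [0.5185 0.4398]
board 1605 ((660.1754150390625, 154.86692810058594), (352.6060791015625, 106.49822998046875), 84.90587615966797)
front 502 [0.09155311 0.61488731] 0.00013019990239270286 0.3299663123207623
lobe phase deg mod45 -16.329399311793306 117 0.9066208428194228
tray 958 ((509.35723876953125, -280.91827392578125), (153.9529571533203, 209.8629913330078), 84.95995330810547)
```

```bash
cat >> h.py <<'E'
from scipy.spatial.transform import Rotation as Rot
AX=np.array([.593,.1605]); YAW=np.deg2rad(-5.2); FRONT=np.pi+YAW
def quat(z,y):
    z=z/np.linalg.norm(z); y=y-z*(y@z); y/=np.linalg.norm(y)
    q=Rot.from_matrix(np.c_[np.cross(y,z),y,z]).as_quat(); return q[[3,0,1,2]]
def pushpose(phi,s,rho=.138,z=.014,tilt=.22,lift=0.):
    "phi: angle relative to front (rad)"
    a=FRONT+phi; r=np.array([np.cos(a),np.sin(a),0]); t=np.array([-r[1],r[0],0])
    zz=-np.cos(tilt)*np.array([0,0,1])-np.sin(tilt)*r
    return np.r_[AX+rho*r[:2],z]-lift*zz, quat(zz,s*t)
def grasppose(c,z,az,beta,s,back=0.):
    "grasp point at (c,z), tool pointing along azimuth az, beta from straight down"
    zz=np.array([np.sin(beta)*np.cos(az),np.sin(beta)*np.sin(az),-np.cos(beta)])
    return np.r_[c,z]-(ctrl.pinch_z+back)*zz, quat(zz,s*np.array([-np.sin(az),np.cos(az),0]))
E
python3 - <<'E'
from h import *
d=np.deg2rad
for s in(1,-1):
    for phi in(57,20,-20,-50):
        for l in (0,.2):
            q=ctrl.ik(*pushpose(d(phi),s,lift=l)); print("push",s,phi,l,None if q is None else np.round(q,2))
m=AX+.056*np.array([np.cos(FRONT),np.sin(FRONT)])
for s in(1,-1):
  for b in(45,60,75,90):
    for nm,c,z,azs in(("mill",m,.099,(-5,12)),("tray",np.array([.461,-.277]),.076,(-5,-31))):
      for az in azs:
        r=[ctrl.ik(*grasppose(c,z+h,d(az),d(b),s,bk)) for h,bk in((0,0),(0,.1),(.12,0))]
        print(nm,s,b,az,[None if q is None else np.round(q,1).tolist() for q in r])
E
```

```text
push 1 57 0 [-0.01  0.6  -0.04  2.19 -0.6   0.26 -0.13]
push 1 57 0.2 [-0.23  0.26  0.35  2.02 -0.39  0.79 -0.3 ]
push 1 20 0 [-0.57  0.59  0.35  2.34 -1.48  0.18 -0.14]
push 1 20 0.2 [-0.73  0.14  0.45  2.19 -0.09  0.61 -1.54]
push 1 -20 0 [-0.17  0.69 -0.69  2.15  1.15  0.69  2.54]
push 1 -20 0.2 [-1.48  0.48  1.15  2.   -0.38  0.82 -2.17]
push 1 -50 0 [-0.27  0.78 -0.65  1.87  0.9   0.89  2.28]
push 1 -50 0.2 [-0.25  0.55 -0.79  1.66  0.63  1.23  2.51]
push -1 57 0 [ 0.43  0.68 -0.7   2.18  0.84  0.35  1.57]
push -1 57 0.2 [ 0.07  0.25 -0.03  2.02 -0.25  0.76  2.68]
push -1 20 0 [-0.03  0.58 -0.44  2.34  1.41  0.26  0.07]
push -1 20 0.2 [-0.29  0.12 -0.06  2.19  0.04  0.61  1.45]
push -1 -20 0 [-0.67  0.61  0.08  2.16  0.51  0.3   0.04]
push -1 -20 0.2 [-0.65  0.27 -0.06  1.99  0.3   0.82  0.22]
push -1 -50 0 [-0.72  0.7   0.09  1.87  0.29  0.6  -0.29]
push -1 -50 0.2 [-0.77  0.46  0.04  1.67  0.23  1.05 -0.24]
mill 1 45 -5 [[-0.5, 0.6, -0.1, 2.5, 2.3, 0.8, -1.4], None, [-0.9, 0.3, 0.4, 2.4, 2.0, 0.4, -1.0]]
mill 1 45 12 [None, None, [-0.1, 0.3, -0.4, 2.4, 2.4, 0.4, -1.0]]
tray 1 
[... 439 characters left out ...]
None]
tray 1 90 -31 [None, None, None]
mill -1 45 -5 [[-0.3, 0.6, -0.4, 2.5, 2.2, 0.9, 1.9], None, [-1.2, 0.4, 0.7, 2.4, 2.3, 0.2, 1.8]]
mill -1 45 12 [None, None, [-0.1, 0.3, -0.4, 2.4, 2.3, 0.4, 2.2]]
tray -1 45 -5 [None, None, [1.6, 0.6, -1.2, 2.4, 2.5, 0.3, 2.8]]
tray -1 45 -31 [None, None, None]
mill -1 60 -5 [None, None, None]
mill -1 60 12 [None, None, None]
tray -1 60 -5 [None, None, None]
tray -1 60 -31 [None, None, None]
mill -1 75 -5 [None, None, None]
mill -1 75 12 [None, None, None]
tray -1 75 -5 [None, None, None]
tray -1 75 -31 [None, None, None]
mill -1 90 -5 [None, None, None]
mill -1 90 12 [None, None, None]
tray -1 90 -5 [None, None, None]
tray -1 90 -31 [None, None, None]
```

```bash
python3 - <<'E'
from h import *
d=np.deg2rad
J=np.array(get_state()["qpos"])
m=AX+.056*np.array([np.cos(FRONT),np.sin(FRONT)])
f=lambda q:None if q is None else np.round(q,2).tolist()
print("mill")
for h in(.085,):
 for b in(35,45,55,65):
  for az in(-40,-25,-5,15,30):
    row=[]
    for s in(1,-1):
        row.append("".join("01"[ctrl.ik(*grasppose(m,.029+h+l,d(az),d(b),s)) is not None] for l in(0,.06,.12,.2)))
    print(b,az,row)
print("tray")
for b in(45,55):
  for az in range(-180,181,30):
    row=[]
    for s in(1,-1):
        row.append("".join("01"[ctrl.ik(*grasppose(np.array([.461,-.277]),.095+l,d(az),d(b),s)) is not None] for l in(0,.06,.12,.2)))
    print(b,az,row)
print("push")
for t in(0,.1):
  for phi in(60,40,20,0,-20,-40,-60):
    print(t,phi,[f(ctrl.ik(*pushpose(d(phi),-1,tilt=t,lift=l))) for l in(0,.2)])
E
```

```text
mill
35 -40 ['1111', '1111']
35 -25 ['1111', '1111']
35 -5 ['1111', '1111']
35 15 ['1111', '1111']
35 30 ['1111', '1111']
45 -40 ['1111', '1111']
45 -25 ['1111', '1111']
45 -5 ['1111', '1111']
45 15 ['0111', '0110']
45 30 ['0110', '0111']
55 -40 ['1111', '1111']
55 -25 ['1111', '1111']
55 -5 ['0011', '0011']
55 15 ['0001', '0001']
55 30 ['0001', '0001']
65 -40 ['1111', '1111']
65 -25 ['1111', '1111']
65 -5 ['0001', '0001']
65 15 ['0000', '0000']
65 30 ['0000', '0000']
tray
45 -180 ['1111', '1111']
45 -150 ['1111', '1111']
45 -120 ['1111', '1111']
45 -90 ['1111', '1111']
45 -60 ['1111', '1111']
45 -30 ['0011', '0011']
45 0 ['1111', '1111']
45 30 ['1111', '1111']
45 60 ['1111', '1111']
45 90 ['1111', '1111']
45 120 ['1111', '1111']
45 150 ['1110', '1110']
45 180 ['1111', '1111']
55 -180 ['1110', '1110']
55 -150 ['1111', '1111']
55 -120 ['1111', '1111']
55 -90 ['1111', '1111']
55 -60 ['0011', '0011']
55 -30 ['0001', '0001']
55 0 ['0011', '0011']
55 30 ['1111', '1111']
55 60 ['1111', '1111']
55 90 ['1111', '1111']
55 120 ['1110', '1110']
55 150 ['1000', '1000']
55 180 ['1110', '1110']
pu
[... 665 characters left out ...]
1.08, -0.1]]
0.1 60 [[0.21, 0.64, -0.45, 2.09, 0.47, 0.43, 1.95], [0.13, 0.31, -0.24, 1.9, -0.0, 0.88, 2.43]]
0.1 40 [[0.03, 0.59, -0.32, 2.19, 0.45, 0.32, 1.52], [-0.05, 0.24, -0.15, 2.0, -0.01, 0.82, 1.99]]
0.1 20 [[-0.19, 0.57, -0.19, 2.23, 0.41, 0.27, 1.09], [-0.21, 0.21, -0.14, 2.03, 0.05, 0.8, 1.45]]
0.1 0 [[-0.38, 0.58, -0.11, 2.19, 0.38, 0.31, 0.66], [-0.38, 0.24, -0.12, 2.0, 0.11, 0.83, 0.91]]
0.1 -20 [[-0.5, 0.61, -0.06, 2.09, 0.31, 0.4, 0.3], [-0.5, 0.31, -0.1, 1.89, 0.15, 0.9, 0.44]]
0.1 -40 [[-0.58, 0.66, -0.01, 1.95, 0.21, 0.52, 0.01], [-0.59, 0.4, -0.04, 1.75, 0.14, 0.99, 0.07]]
0.1 -60 [[-0.61, 0.72, 0.04, 1.78, 0.12, 0.66, -0.25], [-0.64, 0.5, 0.04, 1.57, 0.09, 1.09, -0.22]]
```

```bash
cat >> h.py <<'E'
D=np.deg2rad
def stroke(p0,p1,n,speed=.09,last=.05):
    ph=np.linspace(p0,p1,n+1)[1:]
    for i,p in enumerate(ph):
        P,q=pushpose(D(p),-1,tilt=.1); ctrl.movel(P,q,max_speed=speed if i<n-1 else last)
    P,q=pushpose(D(p1+4),-1,tilt=.1); ctrl.movel(P,q,max_speed=.08)
    P,q=pushpose(D(p1+4),-1,tilt=.1,lift=.12); ctrl.movel(P,q,max_speed=.2)
def enter(p):
    P,q=pushpose(D(p),-1,tilt=.1,lift=.12); ctrl.movep(P,q)
    P,q=pushpose(D(p),-1,tilt=.1,lift=0); ctrl.movel(P,q,max_speed=.15)
def F(): s=get_state(); return round(s["time"],1),np.round(s["contact_force"],1),np.round(s["tcp_pos"],3)
def fit(P,c,r,z0,z1):
    p=P[(np.hypot(P[:,0]-c[0],P[:,1]-c[1])<r+.008)&(P[:,2]>z0)&(P[:,2]<z1)]; return circ(p,r,c).round(4),len(p)
def look(tag,targets=("mill_mid","soy_sauce","spice_a")):
    for n in("scene","side"):
        im,d=vision.grab_frame(n); W=cloud(n,d); cv2.imwrite(f"pics/{n}_{tag}.png",im)
        for k in targets:
            for r in models.masks_of(n,k)[:2]:
                p=W[r["mask"]&(d>0)]; p=p[(p[:,2]>.05)&(p[:,2]<.128)]
                if r["p"]<.5 or len(p)<20: continue
                R={"mill_mid":.0245,"soy_sauce":.03,"spice_a":.0225,"salt_mid":.022}[k]
                C=-cam(n)[1].T@cam(n)[2]; m=np.median(p[:,:2],0); v=m-C[:2]; c0=m+v/np.linalg.norm(v)*R*.7
                c=circ(p,R,c0); e=c-AX
                print(n,k,round(r["p"],2),len(p),c.round(4),"rad",np.hypot(*e).round(4),"rel deg",np.rad2deg(np.angle(np.exp(1j*(np.arctan2(e[1],e[0])-FRONT)))).round(1))
E
python3 - <<'E'
from h import *
ctrl.close_gripper(20)
q0=get_state()["eef_rot"]
ctrl.movel([.214,.48,.33],max_speed=.3)
P,q=pushpose(D(56.7),-1,tilt=.1,lift=.3); P[:2]-=[.05,.0]
print(F(), P.round(3), np.round(ctrl.ik(P,q),2))
ctrl.movep(P,q); print(F())
enter(56.7); print(F())
stroke(56.7,-45,6); print(F())
look("s1")
print(F())
E
```

```text
(2.6, array([ 0.3,  0.6, -0.1]), array([0.214, 0.481, 0.329])) [0.438 0.029 0.313] [-0.22  0.11  0.18  1.86 -0.11  1.11  2.47]
(4.8, array([-1. ,  0.3, -0.3]), array([0.439, 0.03 , 0.312]))
(6.5, array([-0. ,  0.4, -0.1]), array([0.508, 0.052, 0.015]))
(11.5, array([-0.3, -0.6,  0.1]), array([0.489, 0.269, 0.133]))
scene mill_mid 0.57 210 [0.5792 0.1104] rad 0.0519 rel deg 79.8
scene soy_sauce 0.73 256 [0.6103 0.2141] rad 0.0563 rel deg -102.7
scene spice_a 0.92 166 [0.646  0.1431] rad 0.0558 rel deg 167.1
scene spice_a 0.67 257 [0.5392 0.1816] rad 0.0578 rel deg -16.2
side soy_sauce 0.73 353 [0.609  0.2117] rad 0.0536 rel deg -102.1
(11.9, array([-0.9,  0.6, -0.5]), array([0.489, 0.269, 0.133]))
```

```bash
python3 - <<'E'
from h import *
P,q=pushpose(D(5),-1,tilt=.1,lift=.15); P[0]-=.03
ctrl.movel(P,q,max_speed=.25)
enter(54.7)
stroke(54.7,-32.2,5); print(F())
P,q=pushpose(D(-25),-1,tilt=.1,lift=.25); P[0]-=.06; ctrl.movel(P,q,max_speed=.25)
look("s2")
print(F())
E
```

```text
(19.3, array([-0.2,  0. ,  0. ]), array([0.467, 0.243, 0.133]))
scene mill_mid 0.65 210 [0.5387 0.1714] rad 0.0554 rel deg -6.2
scene soy_sauce 0.66 184 [0.6488 0.1569] rad 0.0559 rel deg -178.5
scene spice_a 0.83 265 [0.5871 0.1066] rad 0.0542 rel deg 89.0
scene spice_a 0.75 160 [0.6014 0.2191] rad 0.0592 rel deg -92.9
side mill_mid 0.59 246 [0.5355 0.1596] rad 0.0575 rel deg 6.1
side soy_sauce 0.85 207 [0.6466 0.1545] rad 0.0539 rel deg 178.8
side spice_a 0.78 169 [0.5863 0.104 ] rad 0.0569 rel deg 88.4
side spice_a 0.61 273 [0.5995 0.2166] rad 0.0565 rel deg -91.4
(20.5, array([-0. , -0.3,  0.7]), array([0.392, 0.242, 0.262]))
```

View pics/scene_s2.png

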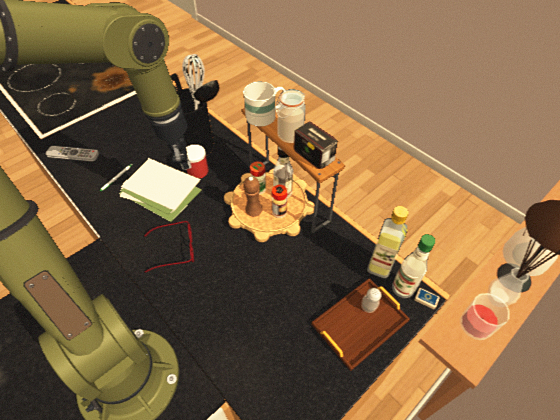

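```bash
python3 - <<'E'
from h import *
c=np.array([.537,.166]); print(np.round(get_state()["qpos"],2))
for b in(45,50,55):
  for az in(-8,-15,-20):
    for s in(1,-1):
      r=[ctrl.ik(*grasppose(c,.029+.085+l,D(az),D(b),s)) for l in(.15,.07,0)]
      print(b,az,s,[None if q is None else np.round(q,1).tolist() for q in r])
for az in(-60,-90,-120,60,90):
  for s in(1,-1):
    r=[ctrl.ik(*grasppose(np.array([.461,-.277]),.093+l,D(az),D(50),s)) for l in(.15,.0)]
    print("t",az,s,[None if q is None else np.round(q,1).tolist() for q in r])
E
```

```text
[-1.56  0.44  1.3   1.9  -0.4   1.07  0.93]
45 -8 1 [[-1.4, 0.3, 1.0, 2.3, 1.5, 0.2, -0.5], [-0.1, 0.5, -0.8, 2.4, 1.8, 0.9, -0.9], [-0.0, 0.8, -1.0, 2.4, 1.9, 1.3, -1.0]]
45 -8 -1 [[-1.4, 0.3, 1.0, 2.3, 1.5, 0.2, 2.6], [-0.1, 0.5, -0.8, 2.4, 1.8, 0.9, 2.3], [-0.0, 0.8, -1.0, 2.4, 1.9, 1.3, 2.1]]
45 -15 1 [[-1.4, 0.4, 1.0, 2.2, 1.1, 0.3, -0.3], [-0.3, 0.5, -0.6, 2.3, 1.7, 0.9, -0.9], [-0.2, 0.7, -0.8, 2.4, 1.8, 1.2, -1.1]]
45 -15 -1 [[-1.0, 0.3, 0.4, 2.2, 1.3, 0.5, 2.6], [-0.3, 0.5, -0.6, 2.3, 1.7, 0.9, 2.2], [-0.2, 0.7, -0.8, 2.4, 1.8, 1.2, 2.0]]
45 -20 1 [[-1.6, 0.6, 1.3, 2.2, -0.1, 0.2, 0.8], [-0.3, 0.5, -0.6, 2.3, 1.6, 1.0, -0.9], [-0.2, 0.7, -0.8, 2.3, 1.7, 1.2, -1.1]]
45 -20 -1 [[-0.7, 0.3, -0.0, 2.2, 1.3, 0.7, 2.6], [-0.3, 0.5, -0.6, 2.3, 1.6, 1.0, 2.2], [-0.2, 0.7, -0.8, 2.3, 1.7, 1.2, 2.0]]
50 -8 1 [[-0.2, 0.3, -0.6, 2.3, 1.7, 0.8, -0.8], [-0.1, 0.5, -0.8, 2.4, 1.9, 1.1, -1.0], [-0.1, 0.8, -1.0, 2.5, 1.9, 1.4, -1.1]]
50 -8 -1 [[-0.2, 0.3, -0.6, 2.3, 1.7, 0.8, 2.4], [-0.1, 0.5, -0.8, 2.4, 1.9, 1.1, 2.1], [-0.1, 0.8, -1.0, 2.5, 1.9, 1.4, 2.0]]
50 -15 1 [[-0.6, 0.3, -0.2, 2.3, 
[... 1283 characters left out ...]
.9], None]
t -90 1 [[-0.7, 0.7, 1.2, 2.1, 0.3, 0.5, 0.0], [-0.6, 1.0, 1.0, 2.2, 0.7, 0.2, -0.6]]
t -90 -1 [[-0.6, 0.6, 0.8, 2.1, 0.8, 0.7, 2.6], [-0.6, 1.0, 1.0, 2.2, 0.7, 0.2, 2.5]]
t -120 1 [[-0.6, 0.9, 1.2, 1.8, 0.0, 1.0, -0.0], [-0.5, 1.1, 1.1, 1.9, -0.2, 0.8, -0.1]]
t -120 -1 [[-0.4, 0.7, 0.8, 1.8, 0.4, 1.1, 2.7], [-0.4, 0.9, 0.8, 1.9, 0.3, 0.8, 2.6]]
t 60 1 [[0.4, 0.8, 1.0, 1.7, -1.1, 1.8, -2.0], [0.4, 1.2, 1.1, 1.8, -1.3, 2.0, -1.6]]
t 60 -1 [[0.4, 0.8, 1.0, 1.7, -1.1, 1.8, 1.2], [0.5, 1.0, 0.8, 1.8, -1.2, 1.7, 1.4]]
t 90 1 [[0.5, 0.9, 0.8, 1.4, -0.8, 2.0, -1.8], [0.4, 1.1, 1.0, 1.5, -1.0, 1.9, -1.5]]
t 90 -1 [[0.5, 0.9, 0.8, 1.4, -0.8, 2.0, 1.3], [0.4, 1.1, 0.8, 1.5, -0.9, 1.8, 1.5]]
```

```bash
python3 - <<'E'
from h import *
c=np.array([.537,.166])
ctrl.ungrasp()
ctrl.movep(*grasppose(c,.114+.16,D(-15),D(50),1)); print(F())
P,q=grasppose(c,.114+.05,D(-15),D(50),1); ctrl.movel(P,q,max_speed=.15); print(F())
im,d=vision.grab_frame("wrist"); cv2.imwrite("pics/w1.png",im)
im,d=vision.grab_frame("side"); cv2.imwrite("pics/side_g.png",im[130:330,150:400])
E
```

```text
(22.9, array([-0.5, -1.2,  1. ]), array([0.551, 0.162, 0.262]))
(24.0, array([-0.4,  0.5, -0.3]), array([0.551, 0.162, 0.153]))
```

View pics/w1.png

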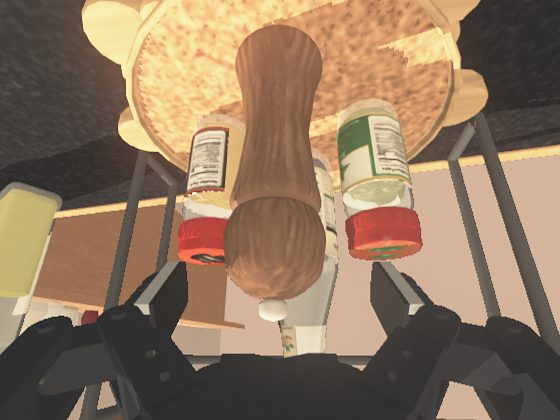

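View pics/side_g.png

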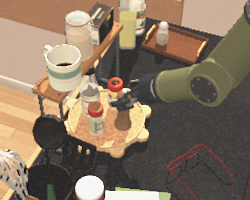

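```bash
python3 - <<'E'
from h import *
c=np.array([.537,.166])
P,q=grasppose(c,.114,D(-15),D(50),1)
for z in(.03,.012,0):
    ctrl.movel(P+[0,0,z],q,max_speed=.08); f=F(); print(f)
    if np.linalg.norm(f[1])>5: raise SystemExit
im,d=vision.grab_frame("wrist"); cv2.imwrite("pics/w2.png",im)
ctrl.close_gripper(40); s=get_state(); print(s["width"],s["gripper_force"],F())
im,d=vision.grab_frame("wrist"); cv2.imwrite("pics/w3.png",im)
E
```

```text
(24.5, array([ 0.3, -1.7,  0.4]), array([0.551, 0.162, 0.132]))
(24.9, array([-0.4, -0.3,  0.2]), array([0.551, 0.162, 0.114]))
(25.1, array([0.3, 0.3, 0.4]), array([0.551, 0.162, 0.102]))
0.04480257939999961 40.515586920955684 (25.7, array([-1.4, -0.6,  3.9]), array([0.551, 0.162, 0.103]))
```

View pics/w3.png

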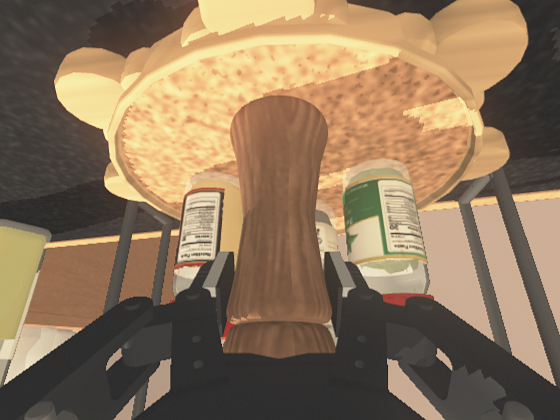

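```bash
python3 - <<'E'
from h import *
ctrl.close_gripper(60)
p=np.array(get_state()["tcp_pos"]); print(get_state()["width"],F())
ctrl.movel(p+[0,0,.03],max_speed=.06); print(get_state()["width"],F())
ctrl.movel(p+[-.0,0,.10],max_speed=.1); print(get_state()["width"],F())
im,d=vision.grab_frame("wrist"); cv2.imwrite("pics/w4.png",im)
print(np.round(get_state()["qpos"],2))
c=np.array([.461,-.277]);zg=.114-.029+.006
mid=np.array([.47,-.05])
for az in(-75,-90,-105):
    for nm,cc,l,a in(("mid",mid,.12,(az-15)/2),("t",c,.1,az),("t",c,0,az)):
        q=ctrl.ik(*grasppose(cc,zg+l,D(a),D(50),1)); print(az,nm,None if q is None else np.round(q,2))
E
```

```text
0.04383141283586037 (25.9, array([-2.1, -0. ,  6.6]), array([0.551, 0.162, 0.103]))
0.043806283899520626 (26.6, array([-0.6, -0.1, -1.9]), array([0.551, 0.162, 0.132]))
0.0439851738044085 (27.4, array([-0.5,  0.2, -1.1]), array([0.551, 0.162, 0.202]))
[-1.28  0.48  0.76  2.35  1.95  0.37 -1.24]
-75 mid [-1.18  0.51  0.99  2.48  1.75  0.35 -1.24]
-75 t [-0.61  0.65  0.96  2.32  1.5   0.27 -1.04]
-75 t [-0.42  0.82  0.68  2.39  2.1   0.41 -1.82]
-90 mid [-1.24  0.6   1.1   2.41  1.26  0.29 -0.86]
-90 t [-0.55  0.66  0.83  2.15  0.86  0.53 -0.63]
-90 t [-0.53  0.91  0.84  2.22  1.01  0.29 -0.92]
-105 mid [-1.18  0.59  0.99  2.33  0.97  0.45 -0.7 ]
-105 t [-0.46  0.7   0.74  1.98  0.61  0.79 -0.56]
-105 t [-0.37  0.85  0.6   2.04  0.72  0.66 -0.81]
```

View pics/w4.png

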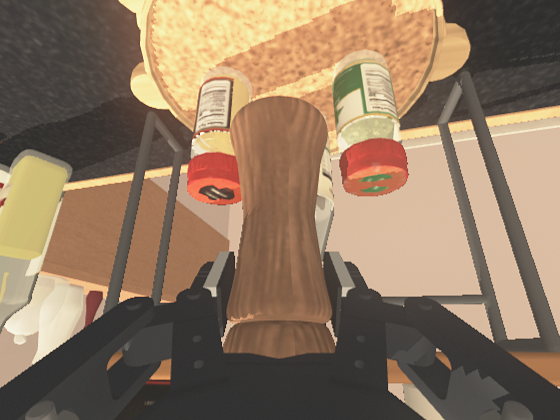

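```bash
python3 - <<'E'
from h import *
p=np.array(get_state()["tcp_pos"]); zg=.091
c=np.array([.461,-.277]); mid=np.array([.47,-.05])
ctrl.movel(p+[0,0,.045],max_speed=.15)
ctrl.movel(*grasppose(mid,.114+.12,D(-50),D(50),1),max_speed=.12); print(F(),get_state()["width"])
ctrl.movel(*grasppose(c,zg+.09,D(-90),D(50),1),max_speed=.12); print(F(),get_state()["width"],np.round(get_state()["qpos"],2))
o=both()
for n in o: cv2.imwrite(f"pics/{n}_t.png",o[n][0])
P=np.concatenate([v[2].reshape(-1,3) for v in o.values()])
t=P[(P[:,2]>.012)&(P[:,2]<.02)&(P[:,0]>.38)&(P[:,0]<.63)&(P[:,1]>-.37)&(P[:,1]<-.18)]
print("tray",len(t),cv2.minAreaRect((t[:,:2]*1000).astype(np.float32)))
for z in(.1,.115,.13,.145):
    m=P[(abs(P[:,2]-z)<.006)&(np.hypot(P[:,0]-c[0],P[:,1]-c[1])<.035)]; print(z,len(m),circ(m,.0255,c).round(4) if len(m)>10 else "")
m=P[(np.hypot(P[:,0]-c[0],P[:,1]-c[1])<.03)&(P[:,2]>.05)]; print("lowest",np.sort(m[:,2])[:5].round(3), "sees floor",np.median(P[(np.hypot(P[:,0]-c[0],P[:,1]-c[1])<.03)&(P[:,2]<.03)][:,2]))
E
python3 -c "
import cv2,numpy as np
a=cv2.imread('pics/scene_t.png')[180:400,230:480];b=cv2.imread('pics/side_t.png')[90:310,230:480]
cv2.imwrite('pics/t.png',cv2.resize(np.hstack([a,b]),None,fx=1.6,fy=1.6))"
```

```text
(30.1, array([-0.5, -0.5, -2.2]), array([ 0.479, -0.061,  0.222])) 0.04354538147825658
(32.2, array([ 1.1, -0.1, -1.4]), array([ 0.461, -0.291,  0.169])) 0.043778311198077374 [-0.56  0.7   0.87  2.16  0.83  0.48 -0.61]
tray 865 ((509.4225769042969, -279.3161315917969), (157.87704467773438, 210.82383728027344), 84.36722564697266)
0.1 94 [ 0.4613 -0.2753]
0.115 129 [ 0.4646 -0.2743]
0.13 95 [ 0.4679 -0.2734]
0.145 48 [ 0.475  -0.2774]
lowest [0.091 0.093 0.093 0.096 0.096] sees floor 0.005476328649115609
```

View pics/t.png

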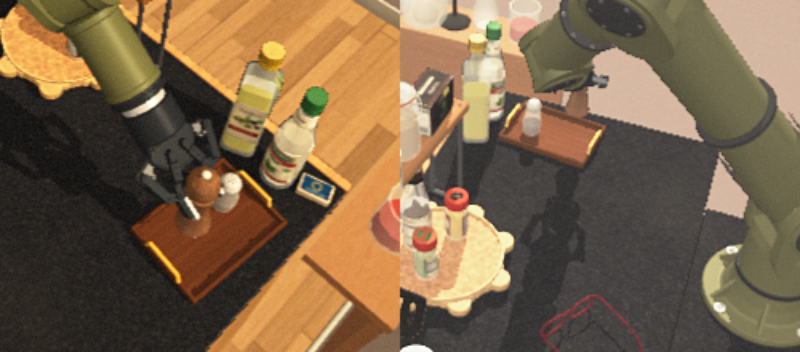

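```bash
python3 - <<'E'
from h import *
c=np.array([.456,-.277]); P,q=grasppose(c,.091,D(-90),D(50),1)
ctrl.movel(P+[0,0,.02],q,max_speed=.08)
ctrl.movel(P+[0,0,.005],q,max_speed=.04); ctrl.pause(.2); f0=F()[1]; print(F())
for k in range(12):
    ctrl.movel(P+[0,0,.004-.001*k],q,max_speed=.02); ctrl.pause(.1)
    f=F()[1]
    if f[2]-f0[2]>2.5: break
print(k,F(),get_state()["width"])
o,d=vision.grab_frame("scene"); cv2.imwrite("pics/p.png",cv2.resize(o[230:390,280:440],None,fx=3,fy=3))
E
```

```text
(34.1, array([ 0.3,  0.2, -1.5]), array([ 0.456, -0.291,  0.084]))
4 (35.8, array([-0.1,  1.7,  5.2]), array([ 0.456, -0.292,  0.08 ])) 0.04347862387460566
```

View pics/p.png

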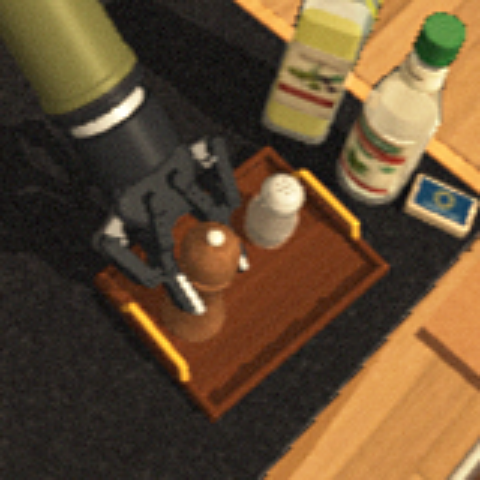

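```bash
python3 - <<'E'
from h import *
ctrl.ungrasp(); ctrl.pause(.3); print(F(),get_state()["width"])
p=np.array(get_state()["tcp_pos"])
ctrl.movel(p+[0,0,.05],max_speed=.08); print(F())
ctrl.movel(p+[0,0,.16],max_speed=.15)
ctrl.movel(p+[-.05,.12,.2],max_speed=.2)
look("end",("mill_mid","salt_mid","soy_sauce","spice_a"))
a=cv2.imread("pics/scene_end.png"); b=cv2.imread("pics/side_end.png")
cv2.imwrite("pics/end.png",cv2.resize(np.hstack([a[60:400,180:480],b[60:400,180:400]]),None,fx=1.5,fy=1.5)); print(F())
E
```

```text
(36.7, array([ 0.5,  0.6, -0. ]), array([ 0.456, -0.291,  0.079])) 0.08531278682377018
(37.5, array([ 0. , -0.1,  0.6]), array([ 0.456, -0.291,  0.129]))
scene mill_mid 0.72 190 [ 0.4593 -0.2707] rad 0.4514 rel deg 78.0
scene salt_mid 0.6 240 [ 0.5666 -0.2688] rad 0.4301 rel deg 91.7
scene soy_sauce 0.84 182 [0.6485 0.1568] rad 0.0556 rel deg -178.6
side mill_mid 0.56 183 [ 0.454  -0.2802] rad 0.4621 rel deg 77.7
side soy_sauce 0.57 209 [0.6464 0.1547] rad 0.0537 rel deg 179.0
side spice_a 0.93 278 [0.5992 0.2168] rad 0.0567 rel deg -91.0
side spice_a 0.77 254 [0.5852 0.1044] rad 0.0567 rel deg 87.3
(39.7, array([ 0. , -0.1, -0.4]), array([ 0.406, -0.172,  0.279]))
```

View pics/end.png

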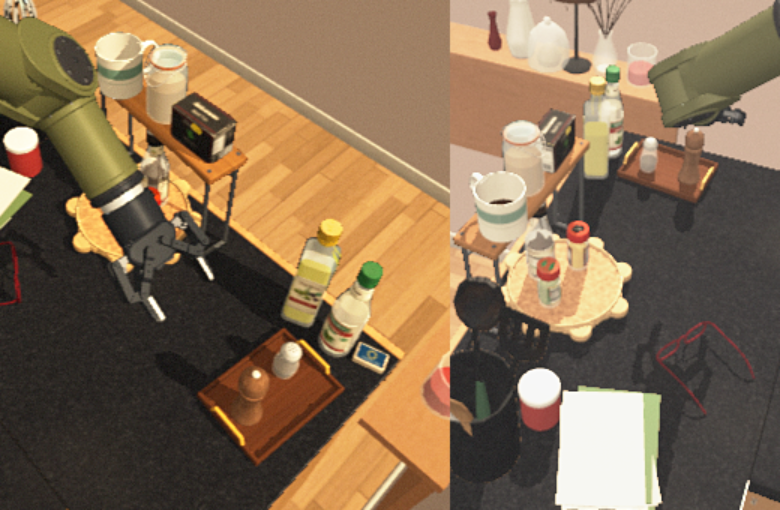

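The mill stands upright on the tray, at about (250,395) in the crop, beside the salt at (288,360). The jars, soy sauce and bystanders are still where they were, and the gripper is clear.

```bash
python3 -c "
from station import ticket
print(ticket.close_job())"
```

```text
the job is handed in; nothing more can be done
None
```

I turned the lazy susan until the mill was at the middle of the open front (within about 1°), then set it upright on the tray beside the salt, let go and handed the job in at about 40 s; the final pictures show nothing else disturbed, and no verdict was returned.

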